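Fit the flange plate onto the lace winder

ROBOT

A 6-joint arm with a two-finger parallel gripper is mounted at the origin on the work surface. World frame = base frame: x ahead of the robot, y to its left, z up, the work surface at z = 0. Lengths are in m, angles in rad, forces in N, time in s.
With the tool pointing down it reaches from about 0.325 to 0.9 m from the base axis. Payload 6.1 kg.
Tool frame: the origin (TCP) lies at the very end of the fingers, on their centre line; the grasp point (between the pads) lies 19 mm behind it (manip.grip_depth is the distance from the TCP to the grasp point, in m); x points along the fingers, z is the direction in which the jaws open and shut, and the axes are right-handed (so a half turn about x gives the same grasp; the last joint's range is limited). The gripper opens to 87 mm and grips with 3 to 60 N. Pads are 19 mm wide; open, the fingers measure 117 mm over their backs; the gripper's body (75 mm by 190 mm) begins 51 mm behind the grasp point.
Start: joints at [-1.393, 0.22, 1.526, -0, 1.395, -0.126], TCP at [0.187, -0.596, 0.223] pointing down, gripper open.
Joint ranges: [-2.98, 2.98], [-0.91, 2.08], [0.09, 2.57], [-1.24, 4.39], [0.2, 2.65], [-2.68, 2.68]. Speed limits (rad/s): [2.57, 2.57, 3.01, 3.14, 3.14, 3.14].

INTERFACE

Orientations are given as a unit quaternion [w, x, y, z].
In Python, from rig import manip gives the robot as it stands. The module is installed in compiled form; this text tells all that it offers.
- The arm moves only by the tool step_arm, never from a script. Its argument "deltas" is one flat list of numbers, 7 for each row, row after row: the turn, a rotation vector about the tool's x, y, z scaled (see below), then the shift along the tool's x, y, z scaled (see below), then the opening, from -1 (shut) to 1 (fully open), so that 0 is half open. In form: [ax, ay, az, tx, ty, tz, jaw, ax, ay, az, tx, ty, tz, jaw, ...]. A call has 1 to 10 rows; each row is the pose to reach, as a shift and turn from the pose measured when the call began, along the tool's axes at that moment; what a row does not reach only later rows make up. The controller multiplies each number of a shift by 400 mm and each number of a turn by 90 degrees. A row lasts 1/10 s, in which the tool goes at most 50 mm and 8.59 degrees, less where a joint would pass 70% of its speed; a pose out of reach is approached as far as the arm can. A call with a number of a shift or a turn outside -1 to 1 is refused whole. A call with a gripper value outside its range is refused whole. The fingers move at their own pace and stop on an object; the grip force is fixed at half the most. Time passes only in rows, so rows that repeat a pose let the fingers close. It gives the time, the measured TCP pose, the force and the opening at its end, in the units of the state.
- manip.read_state(): the state, without advancing time (a new reading comes with each control period).
- manip.capture(name): name is "scene" or "top"; returns a dict with "img" (480x640x3 uint8, red, green, blue), "vertical_fov" (degrees; the focal length in pixels is half the picture's height over the tangent of half this angle, whatever the lens; pixels are square), "cx", "cy" (the principal point, pixels), "dist" ([k1, k2, p1, p2, k3] as OpenCV has them; the pictures are not rectified), "origin" and "orientation" of the camera in the world. Camera axes: x right, y down, z forward; pixel columns grow to the right and rows downward; lengths in m; the calibration is good to about 2 mm. A picture is of the moment at which its call begins. There is no depth.
- manip.finish_job(): hands the job in, once; it reports no verdict.
Trained networks look in a picture, given as the dict that the camera call returned (one of the last four; its "shot" number tells which), for a name from the list of things; names that differ only in an ending like _2 or _b are one class to them, and where a whole thing is asked for, a point or a joint stands for the part that bears it (a point fixed in the world has none). Each returns a list of dicts, best first, with "p" (0 to 1); they miss things now and then, are a little off and sometimes report something else, mostly with a low value. They report only what shows in the picture. A call takes as long as a camera call. They do not tell look-alikes from the thing itself.
- manip.recognise(picture, thing): "position" ([row, column] as shares, 0 to 1, of the picture: columns of its width, rows of its height, amid what is visible of it).
- manip.tip_of(picture, thing): "position" ([row, column] as shares, 0 to 1, of the picture: columns of its width, rows of its height: a listed point, or the origin of a listed thing).
The state is a dict: "time_s": time; "qpos": joint angles; "qvel": joint speeds; "tau": joint torques, N m; "position": TCP position; "eef_rot": TCP orientation; "wrist_force": force on the tool from outside, world axes, zero at the start; "torque": the same for the moment, N m; "finger_gap": finger opening in m.
Only numpy, scipy, OpenCV 4.12 (cv2) and the standard library are available. Lean on these libraries where they do the work, as an engineer would, in place of code of your own. Each camera call takes 0.05 s, during which the arm holds its last target.

TASK

Put the blue flange plate on the lace winder: pick it up, turn it so that its three holes line up with the winder's three studs, and lower it over them until it lies flush on the metal face, grip side up, then let go. Do not drop it onto the studs from above, and leave everything else on the table where it is.

Things in the scene. Friction and masses are not known exactly. Their poses are not given: they have to be found in the camera images.
- flange_grip (a point): centre (half-way up) of the black upright grip bar, 60 mm long, 24 mm wide, 45 mm tall, at the centre of the blue plate's top and over its centre of mass; 30.5 mm above the plate's underside. x along the bar towards its white-dotted end (hole 0), y across it, z up
- flange_under (a point): centre of the underside of the blue round flange plate: 180 mm across, 8 mm thick, about 0.3 kg with its grip, three through holes of 17 mm diameter, 120 degrees apart, 65 mm from its centre. At the start it lies flat on the table. Same axes as flange_grip
- winder: lace winder, fixed, does not turn: grey square base 150 mm wide, 40 mm tall, red knob on its +x side, under a round aluminium face 176 mm across. Origin: centre of the base's underside, z up
- winder_face (a point): centre of the top of the winder's aluminium face, 55 mm above the table, same axes as the winder. Three upright dark steel studs stand on the face, 12 mm diameter, 26 mm tall (the top 9 mm taper to 5 mm), 120 degrees apart, 65 mm from the centre, stud 0 on the +x side
- flange_hole0 (a point): centre of hole 0 of the blue plate at its underside, 0 degrees anticlockwise (seen from above) from the plate's +x; 65 mm from its centre
- stud0 (a point): foot of stud 0 on the winder's face (the stud's tip is 26 mm higher), 0 degrees anticlockwise from the winder's +x; any hole may go over any stud
- flange_hole1 (a point): centre of hole 1 of the blue plate at its underside, 120 degrees anticlockwise (seen from above) from the plate's +x; 65 mm from its centre
- stud1 (a point): foot of stud 1 on the winder's face (the stud's tip is 26 mm higher), 120 degrees anticlockwise from the winder's +x; any hole may go over any stud
- flange_hole2 (a point): centre of hole 2 of the blue plate at its underside, 240 degrees anticlockwise (seen from above) from the plate's +x; 65 mm from its centre
- stud2 (a point): foot of stud 2 on the winder's face (the stud's tip is 26 mm higher), 240 degrees anticlockwise from the winder's +x; any hole may go over any stud
- spare_plate: bystander: green round plate with four holes and no grip, 140 mm across, 8 mm thick, flat on the table near the far edge; it does not fit the winder. Origin: centre of its underside
- cord_spool: bystander: wooden spool of white cord, 48 mm across, 60 mm tall, standing between the two working places. Origin: centre of its underside
- thread_cone: bystander: rust-red thread cone, 72 mm across, 125 mm tall. Origin: centre of its underside
- button_jar: bystander: glass jar with red lid, 70 mm across, 85 mm tall. Origin: centre of its underside
- spray_bottle: bystander: clear spray bottle with blue cap, 60 mm across, 170 mm tall. Origin: centre of its underside
- pincushion: bystander: dark round pincushion, 84 mm across, 44 mm tall. Origin: centre of its underside
- scissors: bystander: scissors lying flat, black handles, about 200 mm long. Origin: at its pivot, on the table
- pencil_cup: bystander: orange cup, 72 mm across, 90 mm tall. Origin: centre of its underside
Things that resemble listed ones, but are neither listed nor needed, are in the scene too. Leave any yellow look-alike of the part that bears flange_grip alone.

How it is judged:
At the end, for the whole second after the job is handed in: The blue plate lies flush on the winder's face (underside within 3 mm of it, level within 0.04 rad), grip side up, each hole over a stud (within 5 mm), released and at rest ((horizontal distance between flange_hole0 and stud0 below 0.005 m or horizontal distance between flange_hole0 and stud1 below 0.005 m or horizontal distance between flange_hole0 and stud2 below 0.005 m) and horizontal distance between flange_under and winder_face below 0.005 m and z of flange_under in the frame of winder_face below 0.003 m and angle between flange_under's own z axis and vertical below 0.04 rad and linear speed of flange below 0.01 m/s and contact force between the fingers and flange below 0.1 N); the robot touches nothing.
It fails at once if the blue plate is let go over the winder while its underside is still 15 mm or more above the stud tips (horizontal distance between flange_under and winder_face below 0.06 m and z of flange_under in the frame of winder_face above 0.041 m and contact force between the fingers and flange below 0.05 N).
It fails at once if a bystander is shifted by more than 30 mm (distance of any of spare_plate, cord_spool, thread_cone, button_jar, spray_bottle, pincushion, scissors, pencil_cup from where it was at the start of the episode above 0.03 m).
It also fails if it takes over 48 s, if anything falls off the work surface, if the arm or the gripper's body presses on something with over 40 N, if the wrist force passes 120 N, or if a joint passes its speed limit or range.

## Working session

There is one attempt and no reset: what is moved stays moved. The work goes in short steps, Python scripts to look and compute and a tool call to move; the robot and the scene stay as the last step left them, time stands still between calls to the robot, and variables do not carry over. Pictures are saved under pics/ and viewed, and the job is handed in when it is done.

Besides the shell and the picture viewer there is one more tool, called after "Call:" as a command line: name --argument value ..., lists and objects as JSON in quotes. step_arm: Moves the arm, as the interface text tells. Its arguments: {"type":"object","properties":{"deltas":{"type":"array"}},"required":["deltas"]}

```bash
mkdir -p pics; cat > h.py <<'E'
import numpy as np, cv2
from rig import manip
from scipy.spatial.transform import Rotation as R
def K(c):
    f=240/np.tan(np.radians(c["vertical_fov"])/2)
    return np.array([[f,0,c["cx"]],[0,f,c["cy"]],[0,0,1.]]),np.array(c["dist"],float)
def rot(q): return R.from_quat([q[1],q[2],q[3],q[0]])
def ray(c,uv):
    k,d=K(c)
    p=cv2.undistortPoints(np.array(uv,float).reshape(-1,1,2),k,d).reshape(-1,2)
    v=np.c_[p,np.ones(len(p))]
    return np.array(c["origin"]),rot(c["orientation"]).apply(v)
def onz(c,uv,z):
    o,v=ray(c,uv)
    return o+v*((z-o[2])/v[:,2])[:,None]
def proj(c,P):
    k,d=K(c)
    Rm=rot(c["orientation"]).as_matrix().T
    t=-Rm@np.array(c["origin"])
    return cv2.projectPoints(np.array(P,float).reshape(-1,1,3),cv2.Rodrigues(Rm)[0],t,k,d)[0].reshape(-1,2)
def save(c,n): cv2.imwrite("pics/"+n,c["img"][:,:,::-1])
E
python3 - <<'E'
from h import *
for n in("scene","top"):
    c=manip.capture(n); save(c,n+"0.png")
    print(n,c["vertical_fov"],c["origin"],c["orientation"],c["dist"],c["cx"],c["cy"])
    for t in["flange_grip","flange_under","winder","winder_face","flange_hole0","stud0","stud1","stud2","cord_spool","flange_hole1","flange_hole2"]:
        zz={"flange_grip":.0305,"winder_face":.055,"stud0":.055,"stud1":.055,"stud2":.055}.get(t,0)
        for r in manip.tip_of(c,t)[:3]:
            uv=[r["position"][1]*640,r["position"][0]*480]
            print(t,round(r["p"],2),np.round(uv,1),onz(c,[uv],zz)[0].round(4))
print(manip.read_state())
E
```

```text
scene 54.98794935275081 [1.05476166 0.49506345 0.93727578] [-0.14731531  0.38808467  0.85281533 -0.31685093] [-0.00161161  0.          0.          0.          0.        ] 319.15842166146496 241.41500548401734
flange_grip 0.83 [244.6 205.7] [ 0.4956 -0.2587  0.0305]
flange_grip 0.66 [302.  146.4] [ 0.1934 -0.3178  0.0305]
flange_grip 0.57 [164.4 202.8] [ 0.6356 -0.4356  0.0305]
flange_under 0.88 [303.7 155.6] [ 0.1961 -0.3091  0.    ]
flange_under 0.73 [243.7 213.8] [ 0.5008 -0.262   0.    ]
winder 0.56 [400.6 318. ] [0.4921 0.2671 0.    ]
winder_face 0.73 [406.4 302.1] [0.4816 0.2667 0.055 ]
flange_hole0 0.85 [321.2 155.1] [ 0.1569 -0.2686  0.    ]
flange_hole0 0.83 [222.3 222.2] [ 0.5625 -0.2828  0.    ]
flange_hole0 0.71 [251.  200.9] [ 0.451  -0.2846 -0.    ]
stud0 0.94 [437.2 307.2] [0.4472 0.3268 0.055 ]
stud0 0.89 [396.7 279.1] [0.4427 0.2131 0.055 ]
stud0 0.68 [390.7 319.8] [0.5433 0.2667 0.055 ]
stud1 0.94 [437.2 307.2] [0.4472 0.3268 0.055 ]
stud1 0.89 [396.7 279.1] [0.4427 0.2131 0.055 ]
stud1 0.68 [390.7 319.8] [0.5433 0.2667 0.055 ]
stud2 0.94 [437.2 307.2] [0.4472 0.3268
[... 2162 characters left out ...]
 0.79 [483. 384.] [ 0.1693 -0.3771  0.    ]
{'time_s': 1.2, 'qpos': array([-1.39313270e+00,  2.20394868e-01,  1.52649421e+00,  1.09371221e-05,
        1.39470671e+00, -1.26140716e-01]), 'qvel': array([-0.00171613, -0.00185521, -0.00106248,  0.00079168, -0.00069396,
        0.0001135 ]), 'tau': array([ 5.39634893e-04, -4.94569159e+01, -3.87707019e+01,  6.99051842e-02,
        4.68157826e-02, -2.02208383e-05]), 'position': array([ 0.18694485, -0.59637999,  0.22254389]), 'eef_rot': array([ 0.56990327,  0.41858725,  0.56989963, -0.4185802 ]), 'wrist_force': array([-0.12686833,  0.94753841,  0.80009372]), 'torque': array([-0.04856003,  0.01001944,  0.0062454 ]), 'finger_gap': 0.08700215474949506}
```

View pics/scene0.png

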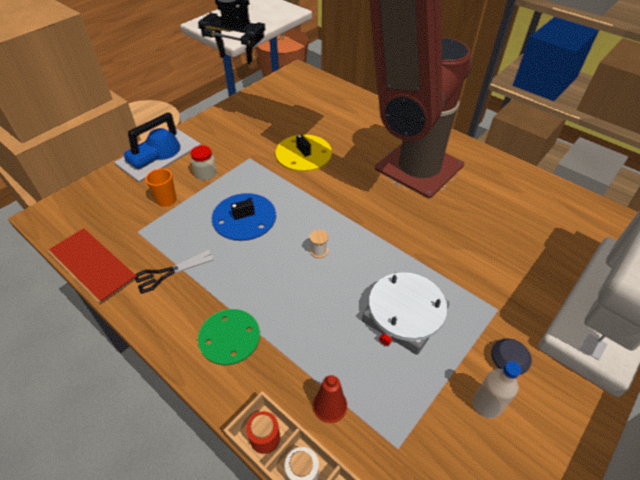

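View pics/top0.png

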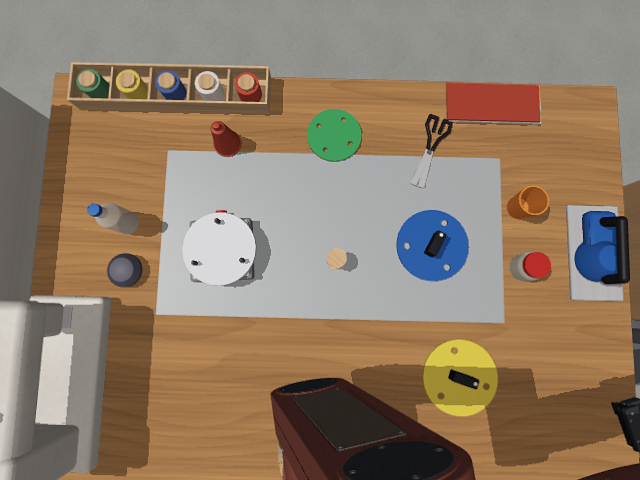

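```bash
python3 - <<'E'
import cv2,numpy as np
a=cv2.imread("pics/top0.png")
l=cv2.resize(a[180:310,370:500],(520,520),interpolation=cv2.INTER_CUBIC)
# winder
r=cv2.resize(a[180:310,150:280],(520,520),interpolation=cv2.INTER_CUBIC)
cv2.imwrite("pics/c1.png",l[:, :]);cv2.imwrite("pics/c2.png",r)
b=cv2.imread("pics/scene0.png")
cv2.imwrite("pics/c3.png",cv2.resize(b[160:270,180:310],(780,660))[:600])
E
```

```text
(no output)
```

View pics/c1.png

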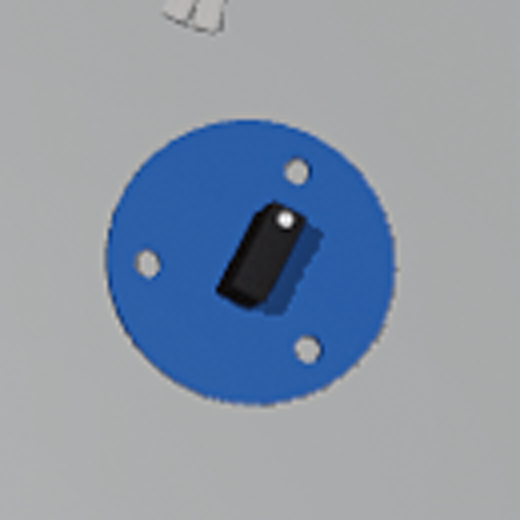

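View pics/c2.png

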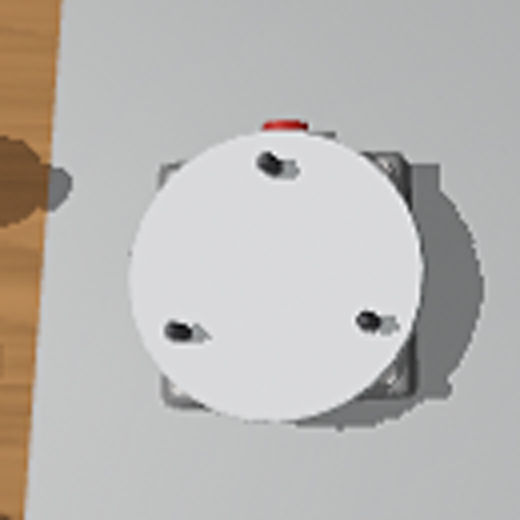

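View pics/c3.png

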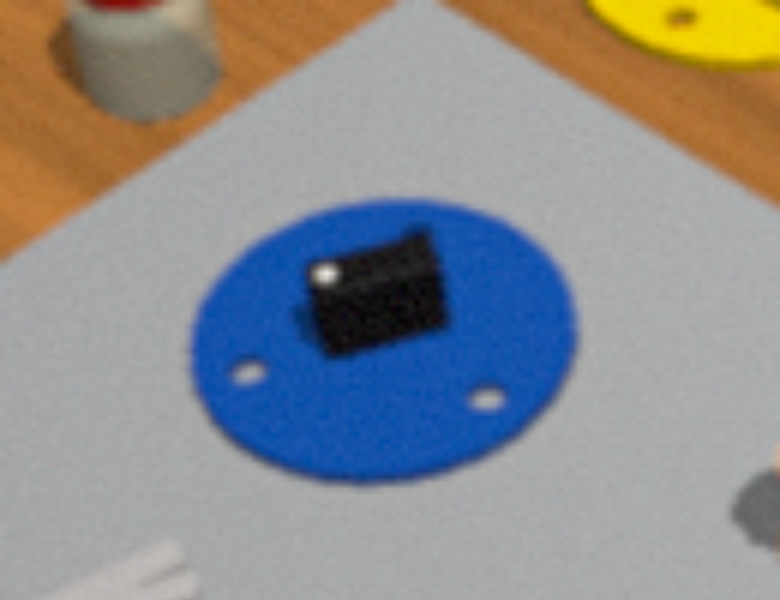

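```bash
cat > m.py <<'E'
from h import *
from scipy.optimize import least_squares
def fitc(c,mask,z,rad):
    cs,_=cv2.findContours(mask.astype(np.uint8),cv2.RETR_EXTERNAL,cv2.CHAIN_APPROX_NONE)
    k=max(cs,key=cv2.contourArea).reshape(-1,2).astype(float)
    # push outwards 0.5px
    m=k.mean(0); k=k+0.5*(k-m)/np.linalg.norm(k-m,axis=1)[:,None]
    P=onz(c,k,z)[:,:2]
    r=least_squares(lambda p:np.hypot(*(P-p[:2]).T)-p[2],[*P.mean(0),rad],loss="soft_l1",f_scale=.001)
    return r.x,k
def blobs(c,mask,box,lo,hi):
    x0,y0,x1,y1=box
    m=np.zeros(mask.shape,np.uint8); m[y0:y1,x0:x1]=mask[y0:y1,x0:x1]
    n,l,s,ce=cv2.connectedComponentsWithStats(m)
    return [(ce[i],s[i,4],s[i,:4]) for i in range(1,n) if lo<=s[i,4]<=hi]
E
python3 - <<'E'
from m import *
for n in("scene","top"):
    c=manip.capture(n); im=c["img"].astype(int); r,g,b=im[...,0],im[...,1],im[...,2]
    blue=(b>r+50)&(b>g+30)
    m=np.zeros_like(blue)
    y0,y1,x0,x1=(185,250,200,285) if n=="scene" else (200,290,385,480)
    m[y0:y1,x0:x1]=blue[y0:y1,x0:x1]
    (x,y,rr),k=fitc(c,m,.008,.09); print(n,"plate",x,y,rr)
    M=np.zeros_like(blue,np.uint8); cv2.fillPoly(M,[k.round().astype(int)],1)
    M=cv2.erode(M,np.ones((3,3)))
    gr=(M>0)&(r>70) 
    for ce,a,s in blobs(c,gr.astype(np.uint8),(x0,y0,x1,y1),3,200):
        P=onz(c,[ce],.004)[0]; d=P[:2]-[x,y]
        print("hole/dot",ce.round(1),a,P.round(4),"r",np.hypot(*d).round(4),"ang",np.degrees(np.arctan2(d[1],d[0])).round(1))
    # winder
    y0,y1,x0,x1=(265,350,355,460) if n=="scene" else (205,292,175,265)
    w=(im.min(2)>198)
    m=np.zeros_like(blue); m[y0:y1,x0:x1]=w[y0:y1,x0:x1]
    (x,y,rr),k=fitc(c,m,.055,.088); print(n,"face",x,y,rr)
    dark=(im.max(2)<110)
    for ce,a,s in blobs(c,dark.astype(np.uint8),(x0,y0,x1,y1),5,200):
        for z in(.055,.068,.081):
            P=onz(c,[ce],z)[0]; d=P[:2]-[x,y]
            print("stud",ce.round(1),a,s,z,P.round(4),"r",np.hypot(*d).round(4),"ang",np.degrees(np.arctan2(d[1],d[0])).round(1))
E
```

```text
scene plate 0.5091150328568097 -0.2519989482092943 0.09125455223800945
hole/dot [233.7 205.3] 15 [ 0.4988 -0.3055  0.004 ] r 0.0545 ang -100.9
hole/dot [221.1 221.8] 17 [ 0.5657 -0.2833  0.004 ] r 0.0647 ang -28.9
hole/dot [260.6 226.4] 21 [ 0.5058 -0.1881  0.004 ] r 0.064 ang 93.0
scene face 0.4812681583137833 0.27014273295761765 0.08684325946216012
stud [393.5 279. ] 27 [391 275   5   8] 0.055 [0.4473 0.2071 0.055 ] r 0.0716 ang -118.3
stud [393.5 279. ] 27 [391 275   5   8] 0.068 [0.4562 0.2113 0.068 ] r 0.0639 ang -113.1
stud [393.5 279. ] 27 [391 275   5   8] 0.081 [0.4652 0.2156 0.081 ] r 0.0569 ang -106.4
stud [437.  303.2] 30 [434 300   6   7] 0.055 [0.4382 0.3208 0.055 ] r 0.0665 ang 130.4
stud [437.  303.2] 30 [434 300   6   7] 0.068 [0.4472 0.3233 0.068 ] r 0.0631 ang 122.6
stud [437.  303.2] 30 [434 300   6   7] 0.081 [0.4563 0.3259 0.081 ] r 0.0611 ang 114.1
stud [393.2 320.7] 33 [391 317   5   8] 0.055 [0.5416 0.2721 0.055 ] r 0.0604 ang 1.9
stud [393.2 320.7] 33 [391 317   5   8] 0.068 [0.5492 0.2754 0.068 ] r 0.0681 ang 4.4
stud [393.2 320.7] 33 [391 317   5   8] 0.08
[... 1851 characters left out ...]
6.1
stud [249.6 272.7] 116 [239 258  16  23] 0.068 [0.4218 0.1898 0.068 ] r 0.0982 ang -125.7
stud [249.6 272.7] 116 [239 258  16  23] 0.081 [0.4211 0.1876 0.081 ] r 0.1004 ang -125.3
stud [194.5 262.5] 22 [192 261   6   4] 0.055 [0.4435 0.3241 0.055 ] r 0.0652 ang 123.1
stud [194.5 262.5] 22 [192 261   6   4] 0.068 [0.4425 0.3203 0.068 ] r 0.0625 ang 125.8
stud [194.5 262.5] 22 [192 261   6   4] 0.081 [0.4416 0.3164 0.081 ] r 0.06 ang 128.7
stud [198. 281.] 5 [196 281   5   1] 0.055 [0.3999 0.3131 0.055 ] r 0.0904 ang 151.2
stud [198. 281.] 5 [196 281   5   1] 0.068 [0.3994 0.3094 0.068 ] r 0.0891 ang 153.4
stud [198. 281.] 5 [196 281   5   1] 0.081 [0.399  0.3057 0.081 ] r 0.0878 ang 155.7
```

```bash
cat >> h.py <<'E'
def Rgoal(zyaw):
    z=np.array([np.cos(zyaw),np.sin(zyaw),0]);x=np.array([0,0,-1.]);return R.from_matrix(np.c_[x,np.cross(z,x),z])
def delta(s,p,zyaw):
    R0=rot(s["eef_rot"]);Rg=Rgoal(zyaw)
    t=R0.inv().apply(np.array(p)-s["position"])
    w=(R0.inv()*Rg).as_rotvec()
    return np.degrees(w).round(2),(w/(np.pi/2)).round(4),t.round(4),(t/.4).round(4)
E
python3 - <<'E'
from h import *
s=manip.read_state();M=rot(s["eef_rot"]).as_matrix();print(M.round(3)); zy=np.degrees(np.arctan2(M[1,2],M[0,2]));print("zyaw",zy, "q1-q6",np.degrees(s["qpos"][0]-s["qpos"][5]),"q1+q6",np.degrees(s["qpos"][0]+s["qpos"][5]))
for yw in(62.8,-117.2):
    print(yw,delta(s,[.507,-.253,.15],np.radians(yw)))
E
```

```text
[[-0.     0.954  0.299]
 [ 0.     0.299 -0.954]
 [-1.    -0.    -0.   ]]
zyaw -72.59495706982179 q1-q6 -72.59511889175612 q1+q6 -87.04472877575365
62.8 (array([-135.39,   -0.  ,   -0.  ]), array([-1.5044, -0.    , -0.    ]), array([ 0.0725,  0.4081, -0.2319]), array([ 0.1813,  1.0203, -0.5798]))
-117.2 (array([44.61, -0.  ,  0.  ]), array([ 0.4956, -0.    ,  0.    ]), array([ 0.0725,  0.4081, -0.2319]), array([ 0.1813,  1.0203, -0.5798]))
```

Call:
step_arm --deltas '[0.4956,0,0,0.06,0.95,-0.54,1,0.4956,0,0,0.06,0.95,-0.54,1,0.4956,0,0,0.06,0.95,-0.54,1,0.4956,0,0,0.06,0.95,-0.54,1,0.4956,0,0,0.06,0.95,-0.54,1,0.4956,0,0,0.06,0.95,-0.54,1,0.4956,0,0,0.06,0.95,-0.54,1,0.4956,0,0,0.06,0.95,-0.54,1,0.4956,0,0,0.06,0.95,-0.54,1,0.4956,0,0,0.06,0.95,-0.54,1]'

```text
time_s: 2.3
position: [0.4879, -0.272, 0.1983]
eef_rot: [0.37, 0.603, 0.371, -0.602]
wrist_force: [-1.1, -0.2, 0.1]
finger_gap: 0.0873
```

```bash
python3 - <<'E'
from h import *
s=manip.read_state();print(s["time_s"],s["position"],s["qpos"].round(2),s["wrist_force"])
print(delta(s,[.507,-.253,.10],np.radians(-117.2)))
E
```

```text
2.3 [ 0.48792919 -0.27200251  0.19831633] [-0.65  0.08  1.73  0.    1.33  1.39] [-1.09674337 -0.19926552  0.05504041]
(array([ 0.35, -0.12, -0.01]), array([ 0.0039, -0.0014, -0.0001]), array([ 0.0984,  0.0084, -0.0254]), array([ 0.2459,  0.021 , -0.0634]))
```

Call:
step_arm --deltas '[0.004,0,0,0.1,0.021,-0.0634,1,0.004,0,0,0.2459,0.021,-0.0634,1,0.004,0,0,0.2459,0.021,-0.0634,1,0.004,0,0,0.2459,0.021,-0.0634,1,0.004,0,0,0.2459,0.021,-0.0634,1]'

```text
time_s: 2.8
position: [0.5076, -0.2545, 0.1021]
eef_rot: [0.369, 0.605, 0.368, -0.603]
wrist_force: [-0.1, -0.1, 0.1]
finger_gap: 0.0871
```

```bash
python3 - <<'E'
from h import *
s=manip.read_state();print(s["time_s"],s["position"],s["qpos"].round(2),s["wrist_force"])
print(delta(s,[.507,-.253,.0125],np.radians(-117.2)))
c=manip.capture("scene"); save(c,"s1.png")
t=manip.capture("top"); save(t,"t1.png")
a=cv2.imread("pics/s1.png");b=cv2.imread("pics/t1.png")
cv2.imwrite("pics/s1c.png",np.hstack([cv2.resize(a[140:260,180:310],(390,360)),cv2.resize(b[180:300,365:495],(390,360))]))
E
```

```text
2.8 [ 0.50762652 -0.25452887  0.10205866] [-0.6   0.2   1.79  0.    1.15  1.44] [-0.12054298 -0.10360615  0.06538707]
(array([-0.07, -0.09, -0.15]), array([-0.0008, -0.001 , -0.0016]), array([ 0.0896, -0.0015, -0.0009]), array([ 0.2239, -0.0037, -0.0023]))
```

View pics/s1c.png

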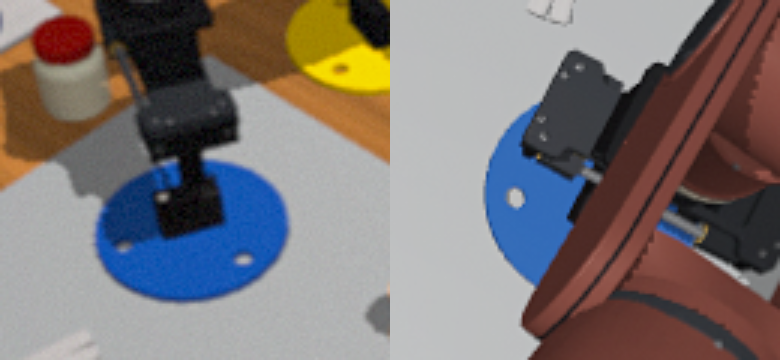

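Call:
step_arm --deltas '[-0.0008,-0.001,-0.0016,0.1,-0.0037,-0.0023,1,-0.0008,-0.001,-0.0016,0.17,-0.0037,-0.0023,1,-0.0008,-0.001,-0.0016,0.2239,-0.0037,-0.0023,1,-0.0008,-0.001,-0.0016,0.2239,-0.0037,-0.0023,1,-0.0008,-0.001,-0.0016,0.2239,-0.0037,-0.0023,1]'

```text
time_s: 3.4
position: [0.5088, -0.2545, 0.0152]
eef_rot: [0.37, 0.604, 0.367, -0.603]
wrist_force: [0.2, 0.2, 1.0]
finger_gap: 0.087
```

```bash
python3 - <<'E'
from h import *
s=manip.read_state();print(s["time_s"],s["position"],s["qpos"].round(2),s["wrist_force"])
print(delta(s,[.507,-.253,.0125],np.radians(-117.2)))
c=manip.capture("scene"); save(c,"s2.png")
a=cv2.imread("pics/s2.png")
cv2.imwrite("pics/s2c.png",cv2.resize(a[140:260,180:310],(650,600)))
E
```

```text
3.4 [ 0.50879208 -0.25446098  0.01517356] [-0.6   0.33  1.82  0.    0.99  1.44] [0.15194814 0.21869534 0.95762832]
(array([-0.03,  0.02, -0.25]), array([-0.0003,  0.0003, -0.0028]), array([ 0.0027, -0.0023, -0.0005]), array([ 0.0067, -0.0057, -0.0012]))
```

View pics/s2c.png

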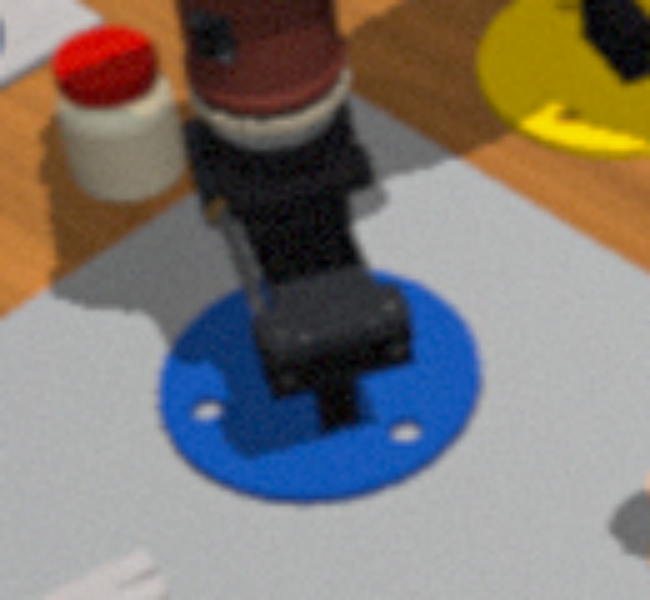

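Call:
step_arm --deltas '[0,0,0,0,-0.005,-0.001,-1,0,0,0,0,-0.005,-0.001,-1,0,0,0,0,-0.005,-0.001,-1,0,0,0,0,-0.005,-0.001,-1,0,0,0,0,-0.005,-0.001,-1,0,0,0,0,-0.005,-0.001,-1,0,0,0,0,-0.005,-0.001,-1,0,0,0,0,-0.005,-0.001,-1]'

```text
time_s: 4.25
position: [0.5077, -0.2534, 0.0157]
eef_rot: [0.37, 0.604, 0.366, -0.603]
wrist_force: [-0.5, -0.3, 0.5]
finger_gap: 0.0308
```

```bash
python3 - <<'E'
from h import *
s=manip.read_state();print(s["time_s"],s["position"],s["qpos"].round(2),s["wrist_force"],s["torque"],s["finger_gap"])
M=rot(s["eef_rot"]).as_matrix();print(M.round(4),np.degrees(np.arctan2(M[1,2],M[0,2])))
print(delta(s,s["position"]+[0,0,.05],np.radians(-117.2)))
E
```

```text
4.25 [ 0.50774657 -0.25342843  0.01569707] [-0.6   0.32  1.83  0.    0.99  1.44] [-0.48247414 -0.31151246  0.50620905] [0.02271693 0.00587396 0.0059723 ] 0.030844401883484213
[[ 4.800e-03  8.893e-01 -4.574e-01]
 [-3.100e-03 -4.574e-01 -8.893e-01]
 [-1.000e+00  5.700e-03  6.000e-04]] -117.21804773039237
(array([-0.02,  0.03, -0.33]), array([-0.0002,  0.0004, -0.0036]), array([-0.05  ,  0.0003,  0.    ]), array([-1.25e-01,  7.00e-04,  1.00e-04]))
```

Call:
step_arm --deltas '[0,0,-0.0036,0,0,0,-1,0,0,-0.0036,0,0,0,-1,0,0,-0.0036,0,0,0,-1,0,0,-0.0036,0,0,0,-1,0,0,-0.0036,0,0,0,-1]'

```text
time_s: 4.75
position: [0.5077, -0.2533, 0.0156]
eef_rot: [-0.368, -0.603, -0.368, 0.604]
wrist_force: [-0.1, 1.3, 0.9]
finger_gap: 0.0234
```

```bash
python3 - <<'E'
from h import *
s=manip.read_state();print(s["time_s"],s["position"],s["qpos"].round(2),s["wrist_force"],s["torque"],s["finger_gap"])
M=rot(s["eef_rot"]).as_matrix();print(M.round(4),np.degrees(np.arctan2(M[1,2],M[0,2])))
print(delta(s,s["position"]+[0,0,.12],np.radians(-117.2)))
E
```

```text
4.75 [ 0.50765579 -0.25325184  0.01559316] [-0.6   0.33  1.82 -0.    0.99  1.44] [-0.06915327  1.29576881  0.90820247] [ 0.35180665  0.00588018 -0.01696067] 0.023446746858756185
[[-4.000e-04  8.893e-01 -4.574e-01]
 [-2.000e-04 -4.574e-01 -8.893e-01]
 [-1.000e+00 -3.000e-04  4.000e-04]] -117.21936213468977
(array([-0.02,  0.02,  0.01]), array([-0.0002,  0.0002,  0.0002]), array([-0.12, -0.  ,  0.  ]), array([-3.e-01, -1.e-04,  1.e-04]))
```

Gripped (gap 23.4 mm for the 24 mm bar). Lift 0.13 m.

Call:
step_arm --deltas '[0,0,0,-0.05,0,0,-1,0,0,0,-0.12,0,0,-1,0,0,0,-0.2,0,0,-1,0,0,0,-0.28,0,0,-1,0,0,0,-0.325,0,0,-1,0,0,0,-0.325,0,0,-1,0,0,0,-0.325,0,0,-1]'

```text
time_s: 5.45
position: [0.5073, -0.2531, 0.1448]
eef_rot: [-0.368, -0.603, -0.368, 0.604]
wrist_force: [-0.1, 0.8, -2.6]
finger_gap: 0.0239
```

```bash
python3 - <<'E'
from h import *
s=manip.read_state();print(s["time_s"],s["position"],s["qpos"].round(2),s["wrist_force"],s["torque"],s["finger_gap"])
M=rot(s["eef_rot"]).as_matrix();print(M.round(4),np.degrees(np.arctan2(M[1,2],M[0,2])))
print(delta(s,[.4805,.268,.145],np.radians(-85.4)))
c=manip.capture("scene"); save(c,"s3.png")
E
```

```text
5.45 [ 0.50733908 -0.25314184  0.14479311] [-0.6   0.15  1.76 -0.    1.23  1.44] [-0.05299654  0.76182465 -2.63080579] [ 0.07964586 -0.00744758 -0.05561992] 0.0239266248503058
[[-9.000e-04  8.892e-01 -4.575e-01]
 [-1.000e-04 -4.575e-01 -8.892e-01]
 [-1.000e+00 -8.000e-04  5.000e-04]] -117.22428789632868
(array([-3.182e+01,  1.000e-02,  5.000e-02]), array([-3.536e-01,  2.000e-04,  6.000e-04]), array([-2.000e-04, -2.623e-01, -4.511e-01]), array([-6.0000e-04, -6.5570e-01, -1.1278e+00]))
```

View pics/s3.png

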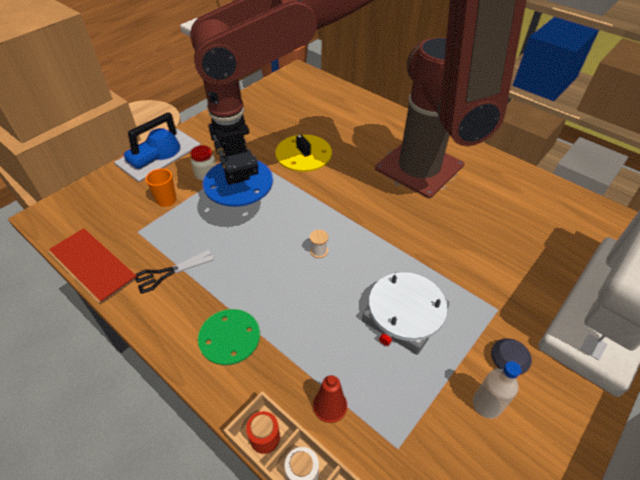

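Call:
step_arm --deltas '[-0.014,0,0,0,-0.026,-0.045,-1,-0.042,0,0,0,-0.079,-0.135,-1,-0.071,0,0,0,-0.131,-0.226,-1,-0.099,0,0,0,-0.184,-0.316,-1,-0.127,0,0,0,-0.236,-0.406,-1,-0.156,0,0,0,-0.289,-0.496,-1,-0.184,0,0,0,-0.341,-0.586,-1,-0.212,0,0,0,-0.393,-0.677,-1,-0.24,0,0,0,-0.446,-0.767,-1,-0.255,0,0,0,-0.472,-0.812,-1]'

```text
time_s: 6.5
position: [0.4849, 0.1261, 0.1423]
eef_rot: [-0.48, -0.516, -0.484, 0.518]
wrist_force: [0.2, -0.4, -2.0]
finger_gap: 0.0237
```

```bash
python3 - <<'E'
from h import *
s=manip.read_state();print(s["time_s"],s["position"],s["qpos"].round(2),s["wrist_force"],s["torque"],s["finger_gap"])
print(delta(s,[.4805,.268,.145],np.radians(-85.4)))
E
```

```text
6.5 [0.48486145 0.12607135 0.14229243] [0.09 0.   1.92 0.   1.23 1.73] [ 0.17199602 -0.39589073 -2.0114804 ] [-0.02110291 -0.00704676  0.00061034] 0.023742177256791744
(array([-8.61, -0.12,  0.36]), array([-0.0956, -0.0013,  0.004 ]), array([-0.0024, -0.0143, -0.1413]), array([-0.006 , -0.0357, -0.3532]))
```

Call:
step_arm --deltas '[-0.02,0,0.001,-0.002,-0.008,-0.09,-1,-0.05,-0.001,0.002,-0.004,-0.018,-0.18,-1,-0.08,-0.001,0.004,-0.006,-0.03,-0.27,-1,-0.0956,-0.0013,0.004,-0.006,-0.0357,-0.33,-1,-0.0956,-0.0013,0.004,-0.006,-0.0357,-0.3532,-1,-0.0956,-0.0013,0.004,-0.006,-0.0357,-0.3532,-1,-0.0956,-0.0013,0.004,-0.006,-0.0357,-0.3532,-1]'

```text
time_s: 7.2
position: [0.4797, 0.2672, 0.1439]
eef_rot: [0.519, 0.479, 0.52, -0.48]
wrist_force: [0.1, -0.8, -2.9]
finger_gap: 0.0238
```

```bash
python3 - <<'E'
from h import *
s=manip.read_state();print(s["time_s"],s["position"],s["qpos"].round(2),s["wrist_force"],s["torque"],s["finger_gap"])
print(delta(s,[.4805,.268,.145],np.radians(-85.4)))
for n in("scene","top"):
    c=manip.capture(n); save(c,n[0]+"4.png"); np.save(n[0]+"4.npy",c,allow_pickle=True)
a=cv2.imread("pics/s4.png");b=cv2.imread("pics/t4.png")
cv2.imwrite("pics/s4c.png",np.hstack([cv2.resize(a[220:360,340:480],(400,400)),cv2.resize(b[170:310,140:280],(400,400))]))
E
```

```text
7.2 [0.47969927 0.26722702 0.14394578] [ 0.36  0.11  1.8  -0.    1.23  1.86] [ 0.08141609 -0.76599925 -2.90272811] [0.00967338 0.01697343 0.01957102] 0.023752743819297123
(array([-0.  ,  0.06,  0.11]), array([-0.    ,  0.0007,  0.0012]), array([-0.0011,  0.0009, -0.0007]), array([-0.0026,  0.0021, -0.0018]))
```

View pics/s4c.png

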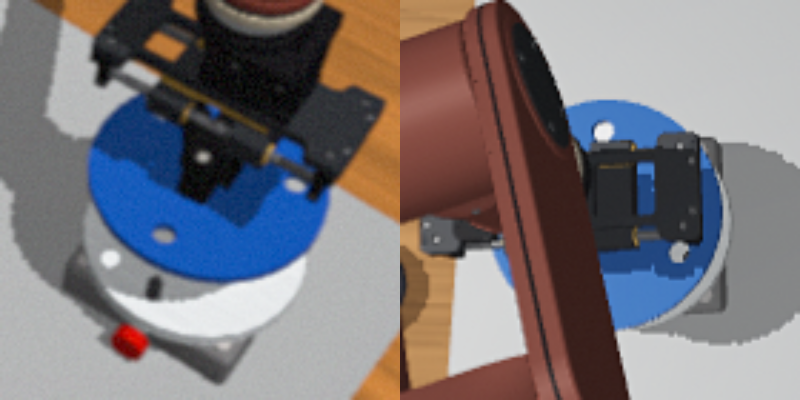

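```bash
cat > meas.py <<'E'
from m import *
import sys
def plate(c,n,zu,tcp):
    """fit x,y,yaw of plate from disc edge + visible holes, underside at zu"""
    im=c["img"].astype(int); r,g,b=im[...,0],im[...,1],im[...,2]
    blue=((b>r+40)&(b>g+20)).astype(np.uint8)
    ctr=proj(c,[[*tcp,zu+.008]])[0]
    # edge points: scan radially from predicted rim both sides
    th=np.radians(np.arange(0,360,2)); pts=[]
    for t in th:
        d=np.array([np.cos(t),np.sin(t)])
        rr=np.arange(.078,.102,.0003)
        P=np.c_[tcp[0]+rr*d[0],tcp[1]+rr*d[1],np.full(len(rr),zu+.008)]
        uv=proj(c,P).astype(np.float32)
        f=(b-r).astype(np.float32)
        v=cv2.remap(f,uv[:,:1].copy(),uv[:,1:].copy(),cv2.INTER_LINEAR).ravel()
        if v[:12].min()<45 : continue   # inside must be blue
        hi=np.median(v[:12]); lo=np.median(v[-12:])
        if lo>20: continue
        i=np.where(v<(hi+lo)/2)[0][0]
        pts.append([*P[i,:2]])
    pts=np.array(pts)
    res=least_squares(lambda p:np.hypot(*(pts-p).T)-.09,list(tcp),loss="soft_l1",f_scale=.0007)
    e=np.hypot(*(pts-res.x).T)-.09
    res3=least_squares(lambda p:np.hypot(*(pts-p[:2]).T)-p[2],list(tcp)+[.09],loss="soft_l1",f_scale=.0007).x
    return res.x,len(pts),e.std(),res3
def hole(c,n,zu,uv0,w=4):
    im=c["img"].astype(np.float32); f=im[...,0]-0.0
    x,y=np.round(uv0).astype(int)
    p=f[y-w:y+w+1,x-w:x+w+1]
    bg=np.median(np.r_[p[0],p[-1],p[:,0],p[:,-1]])
    q=np.clip((p-bg)/(p.max()-bg)-.25,0,None)
    yy,xx=np.mgrid[y-w:y+w+1,x-w:x+w+1]
    uv=np.array([(q*xx).sum(),(q*yy).sum()])/q.sum()
    return uv,onz(c,[uv],zu+.004)[0,:2]
E
python3 - <<'E'
from meas import *
s=manip.read_state(); zu=s["position"][2]-.0156; tcp=s["position"][:2]
H={"scene":[(397,302.3),(444,284.4)],"top":[(211,215.9),(237.7,258)]}
for n in("scene","top"):
    c=np.load(n[0]+"4.npy",allow_pickle=True).item()
    x,k,e,x3=plate(c,n,zu,tcp); print(n,x.round(4),k,e.round(5),x3.round(4),"minus tcp",(x-tcp).round(4))
    for h in H[n]:
        uv,P=hole(c,n,zu,h); d=P-x; print(uv.round(2),P.round(4),np.hypot(*d).round(4),np.degrees(np.arctan2(d[1],d[0])).round(1))
E
```

```text
scene [0.4821 0.2677] 112 0.00084 [0.4829 0.2677 0.0893] minus tcp [0.0018 0.0009]
[396.83 302.21] [0.5455 0.2721] 0.0635 3.9
[442.82 284.45] [0.4433 0.3204] 0.0654 126.4
top [0.4781 0.265 ] 74 0.00056 [0.4782 0.2648 0.0898] minus tcp [-0.0022 -0.0018]
[210.9  215.78] [0.543  0.2708] 0.0651 5.1
[237.05 257.74] [0.4505 0.2078] 0.0635 -115.7
```

```bash
cat > w.py <<'E'
from meas import *
from scipy.optimize import minimize
A=np.linspace(0,2*np.pi,24,endpoint=False)
ring=np.c_[np.cos(A),np.sin(A)]
def studpts(x,y):
    L=[]
    for z,r in((.055,.006),(.072,.006),(.081,.0025)):
        L.append(np.c_[x+r*ring[:,0],y+r*ring[:,1],np.full(24,z)])
    return np.vstack(L)
def render(c,x,y,box,S=8):
    x0,y0,w,h=box
    uv=proj(c,studpts(x,y)); uv=(uv-[x0-.5,y0-.5])*S
    m=np.zeros((h*S,w*S),np.float32)
    cv2.fillConvexPoly(m,np.round(cv2.convexHull(uv.astype(np.float32))*16-8).astype(np.int32),1,shift=4)
    return cv2.resize(m,(w,h),interpolation=cv2.INTER_AREA)
def fitw(c,sh):
    g=c["img"].astype(np.float32)[...,0]
    def cost(p):
        t=0
        for i in range(3):
            a=p[2]+i*2*np.pi/3
            x,y=p[0]+.065*np.cos(a),p[1]+.065*np.sin(a)
            u=proj(c,[[p0[0]+.065*np.cos(p0[2]+i*2*np.pi/3),p0[1]+.065*np.sin(p0[2]+i*2*np.pi/3),.068]])[0].round().astype(int)
            box=(u[0]-9,u[1]-9,19,19)
            m=render(c,x,y,box)
            p_=g[box[1]:box[1]+19,box[0]:box[0]+19]
            # dark stud: threshold soft
            d=np.clip((150-p_)/(150-60),0,1)
            t+=((m-d)**2).sum()
        return t
    p0=np.array(sh); best=None
    for k in range(3):
        r=minimize(cost,p0 if best is None else best.x,method="Nelder-Mead",options=dict(initial_simplex=np.array([p0 if best is None else best.x]*4)+np.vstack([np.zeros(3),np.diag([.003,.003,.03])]),xatol=1e-5,fatol=1e-3))
        best=r
    return best.x,best.fun
def face(c,cen):
    pts=[]
    g=c["img"].astype(np.float32).min(2)
    for t in np.radians(np.arange(0,360,2)):
        rr=np.arange(.078,.098,.0003)
        P=np.c_[cen[0]+rr*np.cos(t),cen[1]+rr*np.sin(t),np.full(len(rr),.055)]
        uv=proj(c,P).astype(np.float32)
        v=cv2.remap(g,uv[:,:1].copy(),uv[:,1:].copy(),cv2.INTER_LINEAR).ravel()
        hi=np.median(v[:12]);lo=np.median(v[-12:])
        if hi<195 or hi-lo<25: continue
        i=np.where(v<(hi+lo)/2)[0][0]; pts.append(P[i,:2])
    pts=np.array(pts)
    q=least_squares(lambda p:np.hypot(*(pts-p).T)-.088,cen,loss="soft_l1",f_scale=.0007).x
    return q,len(pts),(np.hypot(*(pts-q).T)-.088).std()
E
python3 - <<'E'
from w import *
for n in("scene","top"):
    c=np.load(n[0]+"4.npy",allow_pickle=True).item()
    c["img"]=cv2.imread(f"pics/{n}0.png")[:,:,::-1].copy()
    p,f=fitw(c,[.480,.2695,np.radians(4.6)]); print(n,"studs",p[:2].round(4),np.degrees(p[2]).round(2),f)
    print(" face",face(c,[.480,.2695]))
    x,k,e,x3=plate(c,n,0,[.507,-.253]); print(" plate0",x.round(4),k,e)
E
```

```text
scene studs [0.4818 0.2685] 4.67 27.64305877685547
 face (array([0.48175415, 0.26947176]), 174, np.float64(0.0011215469193023352))
 plate0 [ 0.5093 -0.2518] 180 0.0007154901150394475
top studs [0.4795 0.2682] 4.48 12.763790130615234
 face (array([0.47886189, 0.26923119]), 147, np.float64(0.0008373778476513124))
 plate0 [ 0.5062 -0.2533] 180 0.0003156387743037173
```

```bash
python3 - <<'E'
from h import *
s=manip.read_state()
print(s["position"],delta(s,[.4802,.2692,.1046],np.radians(-85.5)))
E
```

```text
[0.48029551 0.26679285 0.14448811] (array([0.03, 0.04, 0.06]), array([0.0003, 0.0004, 0.0006]), array([ 0.0399,  0.0001, -0.0024]), array([ 0.0997,  0.0003, -0.0061]))
```

Call:
step_arm --deltas '[0,0,0,0.03,0,-0.006,-1,0,0,0,0.065,0,-0.006,-1,0,0,0,0.1,0,-0.006,-1,0,0,0,0.1,0,-0.006,-1,0,0,0,0.1,0,-0.006,-1,0,0,0,0.1,0,-0.006,-1]'

```text
time_s: 7.9
position: [0.4805, 0.2693, 0.1048]
eef_rot: [0.519, 0.48, 0.519, -0.48]
wrist_force: [-0.2, -0.1, -1.8]
finger_gap: 0.0239
```

```bash
python3 - <<'E'
from w import *
cs={}
for n in("scene","top"):
    c=manip.capture(n); cs[n]=c; save(c,n[0]+"5.png"); np.save(n[0]+"5.npy",c,allow_pickle=True)
s=manip.read_state(); zu=s["position"][2]-.0156; tcp=s["position"][:2]
print(s["time_s"],s["position"],s["wrist_force"],s["finger_gap"])
yaw=np.radians(4.6)
for n in("scene","top"):
    c=cs[n]
    x,k,e,x3=plate(c,n,zu,tcp); print(n,x.round(4),k,e.round(5),"minus tcp",(x-tcp).round(4))
    for i in range(3):
        a=yaw+i*2*np.pi/3
        u=proj(c,[[x[0]+.065*np.cos(a),x[1]+.065*np.sin(a),zu+.004]])[0]
        uv,P=hole(c,n,zu,u); d=P-x; print(i,u.round(1),uv.round(2),P.round(4),np.hypot(*d).round(4),np.degrees(np.arctan2(d[1],d[0])).round(1)-120*i)
a=cv2.imread("pics/s5.png");b=cv2.imread("pics/t5.png")
cv2.imwrite("pics/s5c.png",np.hstack([cv2.resize(a[240:360,340:460],(400,400)),cv2.resize(b[180:300,150:270],(400,400))]))
E
```

```text
8.0 [0.48065028 0.26944482 0.10523182] [-4.03191684e-01  2.91249862e-03 -3.42901851e+00] 0.023670260208658436
scene [0.4826 0.2697] 109 0.00051 minus tcp [0.0019 0.0002]
0 [395.  313.7] [395.2  313.06] [0.5457 0.2743] 0.0633 4.2
1 [439.6 296.2] [440.34 295.7 ] [0.4435 0.3236] 0.0667 5.900000000000006
2 [395.1 271.8] [397.98 268.58] [0.4426 0.2105] 0.0714 -364.0
top [0.4786 0.2676] 71 0.00037 minus tcp [-0.002  -0.0018]
0 [214.4 218.7] [213.49 218.08] [0.5449 0.275 ] 0.0667 6.3
1 [190.8 261.9] [189.68 262.17] [0.4411 0.3237] 0.0675 3.799999999999997
2 [239.9 259.2] [238.49 258.85] [0.4515 0.2122] 0.0616 -356.1
```

View pics/s5c.png

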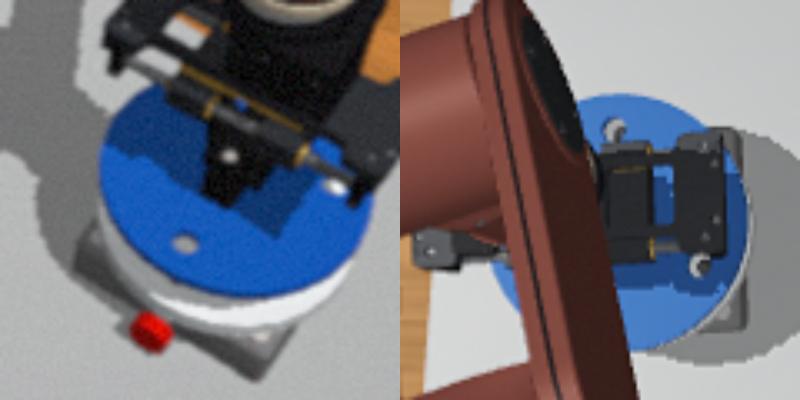

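```bash
python3 - <<'E'
from w import *
c=np.load("t5.npy",allow_pickle=True).item(); im=c["img"][:,:,::-1].copy()
zu=.1050-.0156
out=[]
S=25
for i,(u,v) in ((0,(214,218)),(2,(239,259))):
    box=(u-8,v-8,16,16); p=cv2.resize(im[v-8:v+8,u-8:u+8],None,fx=S,fy=S,interpolation=cv2.INTER_NEAREST)
    a=np.radians(4.55)+i*2*np.pi/3
    w=np.array([.4792,.2685]); q=np.array([.4786,.2676])
    def dr(cx,cy,r,z,col):
        P=np.c_[cx+r*ring[:,0],cy+r*ring[:,1],np.full(24,z)]
        uv=((proj(c,P)-[u-8-.5,v-8-.5])*S).round().astype(np.int32)
        cv2.polylines(p,[uv],True,col,1)
    e=.065*np.array([np.cos(a),np.sin(a)])
    for z,r in((.055,.006),(.072,.006),(.081,.0025)): dr(*(w+e),r,z,(0,0,255))
    dr(*(q+e),.0085,zu+.008,(0,255,0));dr(*(q+e),.0085,zu,(0,255,255))
    out.append(p)
cv2.imwrite("pics/z5.png",np.hstack(out))
E
```

```text
(no output)
```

View pics/z5.png

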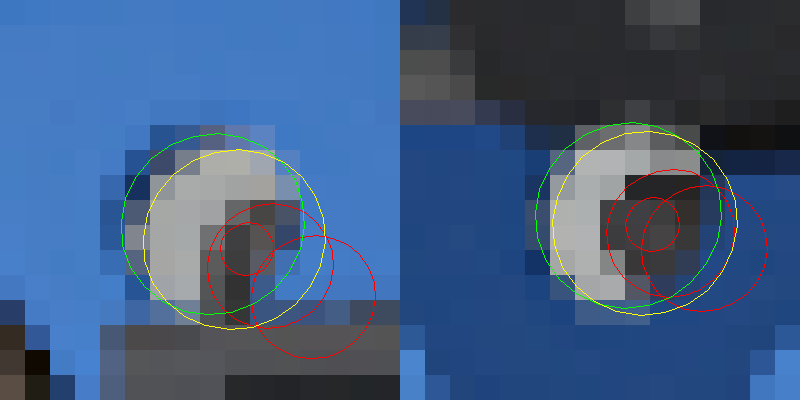

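Call:
step_arm --deltas '[0,0,0,0.006,0,0,-1,0,0,0,0.012,0,0,-1,0,0,0,0.018,0,0,-1,0,0,0,0.024,0,0,-1,0,0,0,0.03,0,0,-1,0,0,0,0.036,0,0,-1,0,0,0,0.042,0,0,-1,0,0,0,0.048,0,0,-1,0,0,0,0.053,0,0,-1,0,0,0,0.053,0,0,-1]'

```text
time_s: 9.0
position: [0.4804, 0.2693, 0.0836]
eef_rot: [0.519, 0.48, 0.519, -0.48]
wrist_force: [-0.0, -0.0, -1.5]
finger_gap: 0.0235
```

```bash
python3 - <<'E'
from h import *
s=manip.read_state();print(s["time_s"],s["position"],s["wrist_force"],s["torque"],s["finger_gap"])
print(delta(s,[.4805,.2693,.0706],np.radians(-85.45)))
E
```

```text
9.0 [0.48036857 0.26931633 0.08359579] [-0.04696773 -0.01596456 -1.5419515 ] [0.01328577 0.00020821 0.02496513] 0.023520008303722077
(array([-0.02,  0.03,  0.02]), array([-0.0002,  0.0003,  0.0002]), array([0.013 , 0.0001, 0.    ]), array([0.0325, 0.0003, 0.0001]))
```

Call:
step_arm --deltas '[0,0,0,0.005,0,0,-1,0,0,0,0.01,0,0,-1,0,0,0,0.015,0,0,-1,0,0,0,0.02,0,0,-1,0,0,0,0.025,0,0,-1,0,0,0,0.028,0,0,-1,0,0,0,0.031,0,0,-1,0,0,0,0.032,0,0,-1,0,0,0,0.032,0,0,-1]'

```text
time_s: 9.9
position: [0.4804, 0.2693, 0.0708]
eef_rot: [0.519, 0.48, 0.519, -0.48]
wrist_force: [0.1, -0.1, -2.3]
finger_gap: 0.0241
```

```bash
python3 - <<'E'
from h import *
s=manip.read_state();print(s["time_s"],s["position"],s["wrist_force"],s["torque"],s["finger_gap"])
print(delta(s,[.4805,.2693,.0706],np.radians(-85.45)))
for n in("scene","top"):
    c=manip.capture(n); save(c,n[0]+"6.png"); np.save(n[0]+"6.npy",c,allow_pickle=True)
a=cv2.imread("pics/s6.png");b=cv2.imread("pics/t6.png")
cv2.imwrite("pics/s6c.png",np.hstack([cv2.resize(a[240:360,340:460],(400,400)),cv2.resize(b[180:300,150:270],(400,400))]))
E
```

```text
9.9 [0.48038898 0.26930561 0.0707951 ] [ 0.12518442 -0.08993694 -2.32054765] [ 0.03096797  0.02962017 -0.03099232] 0.02406090018720949
(array([-0.02,  0.03,  0.02]), array([-0.0002,  0.0003,  0.0002]), array([0.0002, 0.0001, 0.    ]), array([0.0005, 0.0003, 0.    ]))
```

View pics/s6c.png

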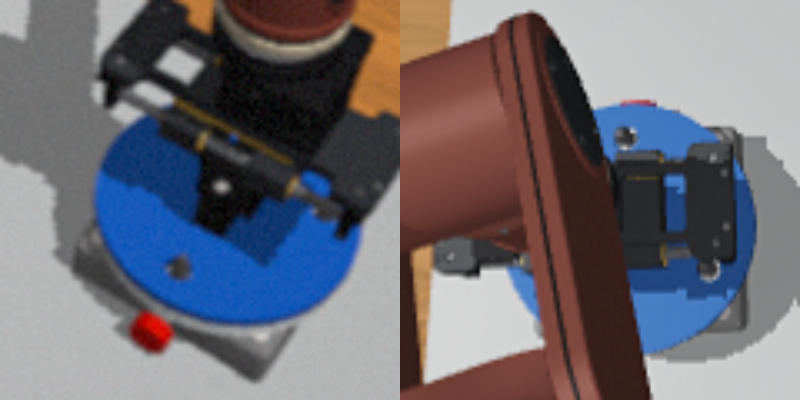

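Call:
step_arm --deltas '[0,0,0,0.001,0,0,-1,0,0,0,0.002,0,0,-1,0,0,0,0.003,0,0,-1,0,0,0,0.003,0,0,-1]'

```text
time_s: 10.4
position: [0.4806, 0.2694, 0.0706]
eef_rot: [0.52, 0.48, 0.519, -0.48]
wrist_force: [-4.0, -1.5, 5.4]
finger_gap: 0.0239
```

Call:
step_arm --deltas '[0,0,0,0,0,0,-0.2,0,0,0,0,0,0,-0.1,0,0,0,0,0,0,0,0,0,0,0,0,0,0,0,0,0,0,0,0,0,0,0,0,0,0,0,0]'

```text
time_s: 11.0
position: [0.4806, 0.2694, 0.0705]
eef_rot: [0.519, 0.48, 0.519, -0.48]
wrist_force: [-0.6, -0.0, 0.4]
finger_gap: 0.0433
```

```bash
python3 - <<'E'
from h import *
s=manip.read_state();print(s["time_s"],s["position"],s["wrist_force"],s["torque"],s["finger_gap"])
c=manip.capture("scene");save(c,"s7.png")
a=cv2.imread("pics/s7.png")
cv2.imwrite("pics/s7c.png",cv2.resize(a[240:360,340:460],(600,600)))
E
```

```text
11.0 [0.48059625 0.26938206 0.07050354] [-0.6147985  -0.04682216  0.42815374] [ 0.0043236   0.02217813 -0.00551222] 0.04329628142812417
```

View pics/s7c.png

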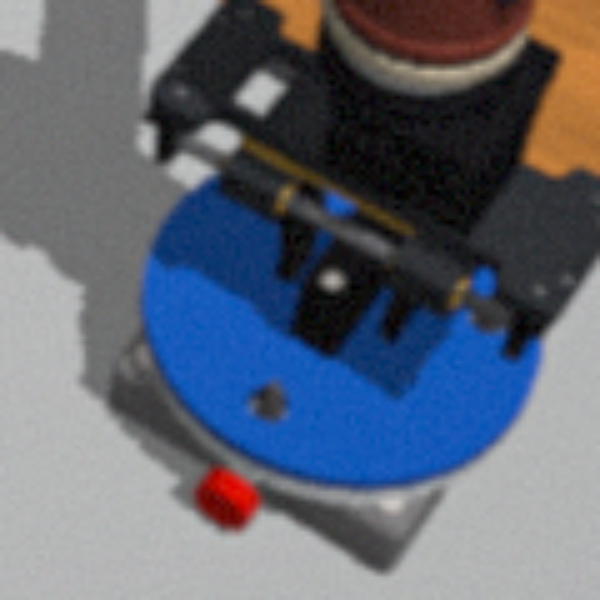

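Fingers clear of the bar on both sides. Retreat straight up.

Call:
step_arm --deltas '[0,0,0,-0.02,0,0,0,0,0,0,-0.06,0,0,0,0,0,0,-0.12,0,0,0,0,0,0,-0.2,0,0,0,0,0,0,-0.3,0,0,0,0,0,0,-0.4,0,0,0,0,0,0,-0.4,0,0,0,0,0,0,-0.4,0,0,0]'

```text
time_s: 11.85
position: [0.4814, 0.2698, 0.2325]
eef_rot: [0.52, 0.481, 0.519, -0.479]
wrist_force: [0.1, -0.7, -0.9]
finger_gap: 0.0435
```

```bash
python3 - <<'E'
from h import *
s=manip.read_state();print(s["time_s"],s["position"],s["wrist_force"],s["finger_gap"])
R0=rot(s["eef_rot"]);print((R0.inv().apply([-.05,-.25,.05])/.4).round(3))
E
```

```text
11.85 [0.48138185 0.26979183 0.23245315] [ 0.05176526 -0.68173388 -0.85188789] 0.04347453581427652
[-0.126 -0.174  0.613]
```

Move the arm aside so that the top camera sees the winder.

Call:
step_arm --deltas '[0,0,0,-0.05,-0.03,0.1,0,0,0,0,-0.1,-0.06,0.2,0,0,0,0,-0.126,-0.09,0.3,0,0,0,0,-0.126,-0.12,0.4,0,0,0,0,-0.126,-0.15,0.5,0,0,0,0,-0.126,-0.174,0.613,0,0,0,0,-0.126,-0.174,0.613,0,0,0,0,-0.126,-0.174,0.613,0]'

```text
time_s: 12.65
position: [0.4305, 0.0191, 0.2812]
eef_rot: [0.519, 0.481, 0.519, -0.48]
wrist_force: [0.7, 0.5, -0.1]
finger_gap: 0.0437
```

```bash
python3 - <<'E'
from w import *
s=manip.read_state();print(s["time_s"],s["position"],s["wrist_force"],s["finger_gap"])
W={"scene":np.array([.4818,.2689]),"top":np.array([.4792,.2687])}
for n in("scene","top"):
    c=manip.capture(n);save(c,n[0]+"8.png")
    for zu in(.055,):
        x,k,e,x3=plate(c,n,zu,[.4805,.269]);print(n,zu,x.round(4),k,e.round(5),x3.round(4),"minus winder",(x-W[n]).round(4))
a=cv2.imread("pics/s8.png");b=cv2.imread("pics/t8.png")
cv2.imwrite("pics/s8c.png",np.hstack([cv2.resize(a[250:370,345:465],(400,400),interpolation=cv2.INTER_CUBIC),cv2.resize(b[190:310,160:280],(400,400),interpolation=cv2.INTER_CUBIC)]))
E
```

```text
12.65 [0.43051492 0.01905482 0.28116956] [ 0.70211885  0.47225882 -0.11550302] 0.04373156175416639
scene 0.055 [0.4822 0.2692] 180 0.00052 [0.4822 0.2692 0.0902] minus winder [0.0004 0.0003]
top 0.055 [0.4787 0.2676] 180 0.0005 [0.4787 0.2676 0.0901] minus winder [-0.0005 -0.0011]
```

View pics/s8c.png

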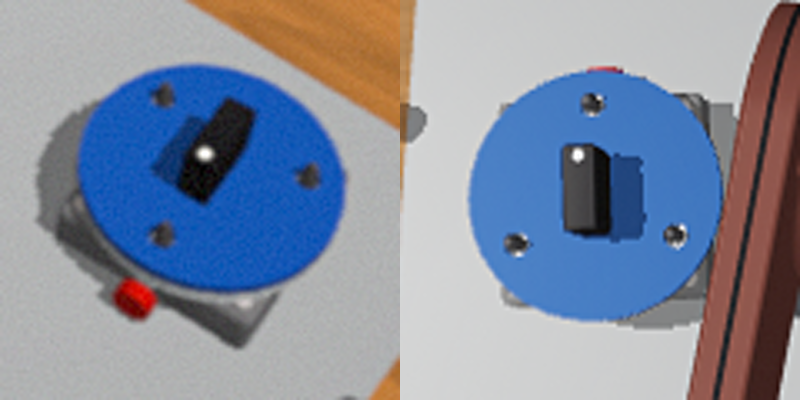

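View pics/t8.png

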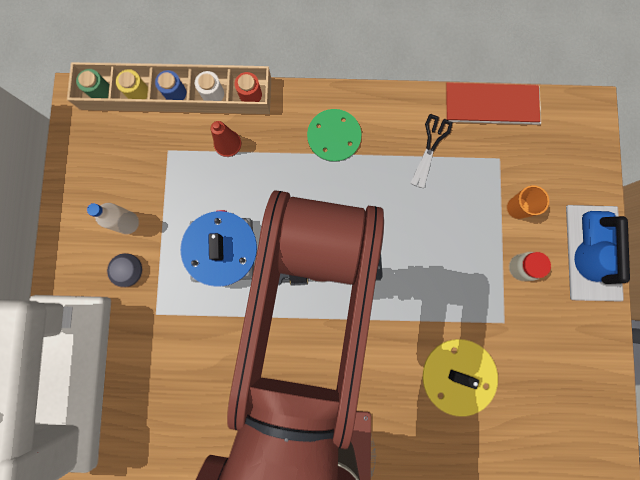

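```bash
python3 - <<'E'
from h import *
a=cv2.imread("pics/scene0.png").astype(int);b=cv2.imread("pics/s8.png").astype(int)
print("spool patch diff",abs(a[225:262,303:335]-b[225:262,303:335]).mean())
s=manip.read_state();print(s["qvel"].round(4),s["wrist_force"])
print(manip.finish_job())
E
```

```text
spool patch diff 12.62134009009009
[ 0.0235  0.0016 -0.0099 -0.002   0.0004 -0.0034] [-0.45094499  1.09908559 -0.42205677]
the job is handed in; nothing more can be done
None
```

View pics/s8.png

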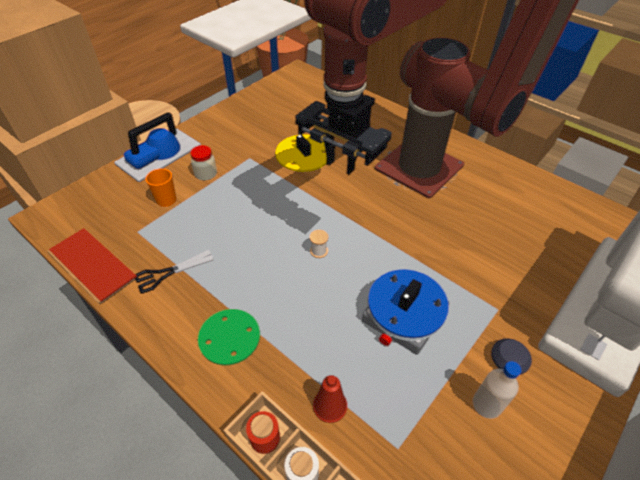

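The blue plate is on the winder with its three holes over the studs, grip side up and released, and I handed the job in at about 13 s of the 48 s allowed. `finish_job` reports no verdict, so success is my reading of the checks below.

**What I did:** I gripped the bar, lifted the plate about 13 cm, carried it over the spool and turned it about 32°. I lined it up from both cameras and lowered it until it met the face. The wrist force then changed from about −2.3 N to +5.4 N. I opened the fingers there, went straight up and moved the arm aside.

**What the last checks showed:**
- **Holes over studs:** the last pictures show all three studs standing in the holes. The plate's centre is within about 0.5 mm of the winder's in the scene camera and about 1.2 mm in the top camera, against a 5 mm limit.
- **Height:** the rim fits the known 90 mm radius in both cameras with the underside at face height, so it looks flush. I did not measure tilt on its own.
- **Released:** the fingers opened to 43 mm, clear of the 24 mm bar, and the gripper ended about 0.28 m above the table, touching nothing.
- **Bystanders:** all of them look unmoved in the last pictures.

**Disagreements:**
- **Cameras:** the two cameras differ by about 3 mm on absolute positions. I compared plate and winder within each camera and averaged.
- **Spool:** the image-difference check around the spool read 12.6 grey levels, not near zero. The last scene picture shows the spool in the same place, so I put that down to the changed light and image noise.

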